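# Hang the red caddy in the notch of the tool tray

## Robot

A 7-joint arm with a two-finger parallel gripper is mounted at the origin on the work surface. World frame = base frame: x ahead of the robot, y to its left, z up, the work surface at z = 0. Lengths are in m, angles in rad, forces in N, time in s.
With the tool pointing down it reaches from about 0.4 to 0.85 m from the base axis. Payload 4.5 kg.
Tool frame: the origin (TCP) lies between the finger pads, 19 mm behind the fingertips; this is the grasp point; z points along the fingers, y is the line along which they close (so a half turn about z gives the same grasp; the last joint's range is limited). The gripper opens to 88 mm and grips with 3 to 60 N. Pads are 18 mm wide; open, the fingers measure 123 mm over their backs; the gripper's body (75 mm by 187 mm) begins 45 mm behind the grasp point.
Start: joints at [-1.126, 0.689, -0.195, 1.565, 0.157, 0.902, -0.215], TCP at [0.25, 0.573, 0.257] pointing down, gripper open.
Joint ranges: [-3.01, 3.01], [-0.46, 2.08], [-1.47, 1.51], [0.13, 2.56], [-1, 4.14], [0.04, 2.09], [-2.66, 2.66]. Speed limits (rad/s): [2.57, 2.57, 3.14, 3.14, 3.14, 3.14, 3.14].

## Interface

Orientations are given as a unit quaternion [x, y, z, w].
In Python, from plant import r gives the robot as it stands.
- The arm moves only by the tool play_rows, never from a script. Its arguments are lists of equal length, an entry for each row: "translation": the shift along the tool's x, y, z in m, a list of three; "delta_rot": the turn, a rotation vector about the tool's x, y, z in degrees, a list of three; "grip": the opening, from -1 (shut) to 1 (fully open). In form: {"translation": [[x, y, z], ...], "delta_rot": [[rx, ry, rz], ...], "grip": [grip, ...]}. A call has 1 to 20 rows; each row shifts and turns the commanded pose from where the row before left it, along the tool's axes as they then stand; what a row does not reach is not made up. A row lasts 1/8 s, in which the tool goes at most 62.5 mm and 10.7 degrees, less where a joint would pass 70% of its speed; a pose out of reach is approached as far as the arm can. A call with a gripper value outside its range is refused whole. The fingers move at their own pace and stop on an object; "squeeze" is the grip in N (left out, the last holds). Time passes only in rows, so rows that do not move let the fingers close. It gives the time, the measured TCP pose, the force, the opening and the grip force at its end, in the units of the state.
- r.get_state(): the state, without advancing time (a new reading comes with each control period).
- r.snapshot(name): name is "scene" or "top"; returns the picture (480x640x3 uint8, blue, green, red); there is no depth.
- r.get_calibration(name): a dict with "intrinsics" (3x3 intrinsics, pixels), "eye" and "rotation" of the camera in the world. Camera axes: x right, y up, looking along -z (the intrinsics and any distortion apply to the point x, -y, -z); pixel columns grow to the right and rows downward; lengths in m; the calibration is good to about 2 mm. A picture is of the moment at which its call begins. get_calibration takes no time and is no camera call.
- r.finish_job(): hands the job in; it is judged then, once.
Trained networks look in the newest picture that a camera, given by its name, has taken for a name from the list of things; names that differ only in an ending like _2 or _b are one class to them, and where a whole thing is asked for, a point or a joint stands for the part that bears it (a point fixed in the world has none). Each returns a list of dicts, best first, with "confidence" (0 to 1); they miss things now and then, are a little off and sometimes report something else, mostly with a low value. They report only what shows in the picture. A call takes as long as a camera call. They do not tell look-alikes from the thing itself.
- r.look_for(camera, target): "point" ([x, y, z] in m, in world coordinates, good to about 4 mm: the middle of the surface that is visible of it).
- r.silhouettes(camera, target): "pixels" (480x640 bool, what is visible of it).
The state is a dict: "clock": time; "q": joint angles; "qd": joint speeds; "joint_torque": joint torques, N m; "tool_pos": TCP position; "eef_rot": TCP orientation; "contact_force": force on the tool from outside, world axes, zero at the start; "moment": the same for the moment, N m; "opening": opening from 0.0 (shut) to 1.0 (fully open); "finger_force": force on a finger pad.
Only numpy, scipy, OpenCV 4.12 (cv2) and the standard library are available. Lean on these libraries where they do the work, as an engineer would, in place of code of your own. Each camera call takes 0.05 s, during which the arm holds its last target. There are 200 camera calls.

## Task

Pick up the red caddy by its wooden grip and hook its bent lip over the aluminium rail on the tool tray's near wall, so that the caddy hangs inside the tray. Feel gently along the rail for the notch and let the lip drop fully down into it, then let go; never force the caddy against the tray, and leave everything else where it stands.

Things in the scene. Friction and masses are not known exactly. Their poses are not given: they have to be found in the camera images.
- red_caddy: Red sheet-steel hook-on caddy, 0.15 to 0.28 kg, upright on the bench, yaw -0.6 to 0.6. Origin: centre of its underside; z up, x from the lip side to the low front. Bin 44 (x) x 60 (y) x 51 mm high, lip-side face at x = -22. From that side's top a bent lip reaches out to -x (see red_caddy_lip). It must end inside the tray, its x along the tray's x.
- red_caddy_lip (a point): Middle of the bent lip's channel, on the lip's underside: caddy frame (-28.5, 0, 48) mm. Lip plate 50 mm wide (y), z 48 to 51; at its outer edge a leg (x -38 to -35) hangs down to z 34. So an inverted U channel 13 mm wide runs from x = -35 to the bin's face at x = -22.
- red_caddy_grip (a point): Point in the wooden grip block, 25 mm above the lip plate: caddy frame (-28.5, 0, 76) mm; a good place for the TCP. Block 14 (x) x 24 (y) mm, z 51 to 91, centred on the lip. Grip it from above across its 24 mm, closing along the caddy's y.
- tray: Birch tool tray, green lining, fixed, yaw -0.25 to 0.25, 260 (x) x 300 (y) mm. Origin: centre of its underside, z up, x away from the robot; near wall at -x. Walls 10 mm thick, 62 high, lining's top at z 10. The leg goes on the robot's side of that wall, the bin inside. Rigid: over 35 N of the caddy on it, even for an instant, spoils the job; touch down below 10 mm/s, 5 N is plenty.
- rim (a point): Middle of the near wall at the height of the rail's plain top: tray frame (-125, 0, 78) mm, axes as the tray's. Rail: aluminium, on the wall, 10 mm thick, 210 long (y), z 62 to 78, with one notch 54 mm wide, 9 deep, open above. It was fitted by eye: the notch's centre lies up to 30 mm either way along y from this point, is not measured, must be seen or felt for.
- blue_caddy: Blue caddy of the same shape; stays where it is. It and the red one may stand in either place.
- screwdriver: Screwdriver with orange handle lying in the tray along y, in its far half. Not to be moved.
- wrench: Steel wrench lying in the tray along y near its middle. Not to be moved.
- mug: White mug, radius 40, height 90 mm, on the bench beyond the caddies. Not to be moved. Origin: centre of its underside.
- oil: Yellow plastic bottle with red cap, radius 28, height 140 mm, on the bench beyond the caddies. Not to be moved. Origin: centre of its underside.
- tin: Steel can, radius 33, height 70 mm, on the bench beyond the caddies. Not to be moved. Origin: centre of its underside.
Things that resemble listed ones, but are neither listed nor needed, are in the scene too. There is more than one size of the red_caddy; the job needs the largest.

How it is judged:
On the way, in this order (a step that is already met when the one before it is completed fails the run):
1. the red caddy is lifted clear of the bench (height (world z) of red_caddy above 0.03 m), for 0.1 s.
2. its lip straddles the rail: leg outside, bin inside (z of red_caddy_lip in the frame of rim between -0.013 and 0.01 m and x of red_caddy_lip in the frame of rim between -0.006 and 0.006 m and y of red_caddy_lip in the frame of rim between -0.07 and 0.07 m).
At the end, for the whole second after the job is handed in: The red caddy hangs inside the tray with its lip down in the rail's notch (lip underside 5.5 to 12.5 mm below the rail's plain top, within 6 mm of the wall's centre line), bin on the tray's inner side, upright and square to the wall within 0.2 rad, at rest and released (z of red_caddy_lip in the frame of rim between -0.0125 and -0.0055 m and x of red_caddy_lip in the frame of rim between -0.006 and 0.006 m and y of red_caddy_lip in the frame of rim between -0.045 and 0.045 m and angle between red_caddy's own z axis and vertical below 0.2 rad and angle between the x axis of red_caddy and the x axis of tray, either way round below 0.2 rad and x of red_caddy in the frame of rim above 0.01 m and linear speed of red_caddy below 0.02 m/s and contact force between red_caddy and the fingers below 0.1 N); the robot touches nothing.
It fails at once if the red caddy is pressed on the tray or rail with more than 35 N (contact force between red_caddy and tray above 35 N).
It fails at once if the blue caddy is moved more than 15 mm (distance of blue_caddy from where it was at the start of the episode above 0.015 m).
It fails at once if a tool lying in the tray is moved more than 20 mm (distance of any of screwdriver, wrench from where it was at the start of the episode above 0.02 m).
It fails at once if the mug, bottle or can is moved more than 15 mm (distance of any of mug, oil, tin from where it was at the start of the episode above 0.015 m).
It also fails if it takes over 64 s, if anything falls off the work surface, if the arm or the gripper's body presses on something with over 40 N, if the wrist force passes 120 N, or if a joint passes its speed limit or range.

## Working session

There is one attempt and no reset: what is moved stays moved. The work goes in short steps, Python scripts to look and compute and a tool call to move; the robot and the scene stay as the last step left them, time stands still between calls to the robot, and variables do not carry over. Pictures are saved under pics/ and viewed, at most 10 in all, crops included, and the job is handed in when it is done.

Besides the shell and the picture viewer there is one more tool, called after "Request:" as a command line: name --argument value ..., lists and objects as JSON in quotes. play_rows: Moves the arm, as the interface text tells. Its arguments: {"type":"object","properties":{"translation":{"type":"array","items":{"type":"array","items":{"type":"number"}}},"delta_rot":{"type":"array","items":{"type":"array","items":{"type":"number"}}},"grip":{"type":"array","items":{"type":"number"}},"squeeze":{"type":"number"}},"required":["translation","delta_rot","grip"]}

```bash
mkdir -p pics; ls
cat > h.py <<'E'
import numpy as np, cv2
from plant import r
def cam(n):
    c=r.get_calibration(n); return np.array(c["intrinsics"]),np.array(c["eye"]),np.array(c["rotation"]),c
def proj(n,P):
    K,e,R,_=cam(n); p=(np.atleast_2d(P)-e)@R; p=p*[1,-1,-1]; u=p@K.T; return u[:,:2]/u[:,2:]
def unproj(n,uv,z):
    K,e,R,_=cam(n); uv=np.atleast_2d(np.array(uv,float)); d=np.c_[uv,np.ones(len(uv))]@np.linalg.inv(K).T
    d=(d*[1,-1,-1])@R.T; return e+d*((z-e[2])/d[:,2])[:,None]
E
python3 - <<'E'
from h import *
for n in("scene","top"):
    im=r.snapshot(n); cv2.imwrite(f"pics/{n}0.png",im); print(n,{k:np.round(v,3).tolist() if not isinstance(v,str) else v for k,v in cam(n)[3].items()})
    for t in("red_caddy","red_caddy_grip","blue_caddy","rim","tray","mug","oil","tin","wrench"):
        print(t,[(np.round(d["point"],3).tolist(),round(d["confidence"],2)) for d in r.look_for(n,t)[:4]])
print(r.get_state())
E
```

```text
pics
scene {'intrinsics': [[582.352, 0.0, 314.014], [0.0, 582.352, 236.979], [0.0, 0.0, 1.0]], 'eye': [1.385, 0.401, 0.775], 'rotation': [0.209, 0.378, 0.787, 0.441]}
red_caddy [([0.621, -0.176, 0.028], 0.95), ([0.563, -0.046, 0.024], 0.94), ([0.507, -0.166, 0.029], 0.9), ([0.637, 0.283, 0.018], 0.45)]
red_caddy_grip [([0.614, -0.174, 0.024], 0.93), ([0.505, -0.166, 0.028], 0.89), ([0.566, -0.049, 0.029], 0.88), ([0.748, -0.077, 0.057], 0.73)]
blue_caddy [([0.514, -0.312, 0.035], 0.68)]
rim [([0.604, 0.261, 0.013], 0.96), ([0.737, -0.168, 0.059], 0.26)]
tray [([0.601, 0.258, 0.015], 0.93)]
mug [([0.746, -0.074, 0.057], 0.79), ([0.702, 0.235, 0.033], 0.34)]
oil [([0.696, -0.313, 0.075], 0.8)]
tin [([0.734, -0.168, 0.058], 0.78)]
wrench [([0.638, 0.284, 0.016], 0.94)]
top {'intrinsics': [[566.986, 0.0, 319.795], [0.0, 566.986, 237.224], [0.0, 0.0, 1.0]], 'eye': [0.459, -0.046, 1.304], 'rotation': [-0.039, 0.048, 0.711, -0.701]}
red_caddy [([0.557, -0.055, 0.001], 0.92), ([0.624, -0.166, 0.007], 0.85), ([0.517, -0.164, 0.002], 0.65)]
red_caddy_grip [([0.557, -0.051, 0.004], 0.78), ([0.6
[... 415 characters left out ...]
1.12620818,  0.68907894, -0.19459517,  1.56529155,  0.15730738,
        0.90251235, -0.21510723]), 'qd': array([-6.16693567e-06, -8.02270744e-04,  7.02694310e-04,  1.92006149e-03,
       -1.48478863e-04, -1.11609310e-03, -1.10707802e-03]), 'joint_torque': array([ 4.16832481e-04, -5.27523279e+01, -1.26658313e+00, -1.53742146e+01,
       -5.18976047e-02, -7.58594542e-04,  2.52921993e-06]), 'tool_pos': array([0.24957361, 0.57303447, 0.25745801]), 'eef_rot': array([2.03945654e-01, 9.78982210e-01, 4.61054514e-05, 9.34824966e-06]), 'contact_force': array([0.02478971, 0.09319953, 0.72474954]), 'moment': array([0.03816384, 0.01955085, 0.04349149]), 'finger_force': 0.0, 'opening': 1.0012486096308788}
```

```bash
sed -i 's/np.array(c\["rotation"\]),c/Rotation.from_quat(c["rotation"]).as_matrix(),c/; 1a from scipy.spatial.transform import Rotation' h.py
python3 - <<'E'
from h import *
for n in("scene","top"): print(n,proj(n,[[0.563,-.05,.03],[.62,-.17,.03],[.507,-.166,.03],[.6,.26,.01]]).round().tolist())
E
```

```text
scene [[338.0, 233.0], [274.0, 229.0], [305.0, 203.0], [476.0, 308.0]]
top [[315.0, 261.0], [367.0, 235.0], [367.0, 285.0], [179.0, 247.0]]
```

View pics/scene0.png

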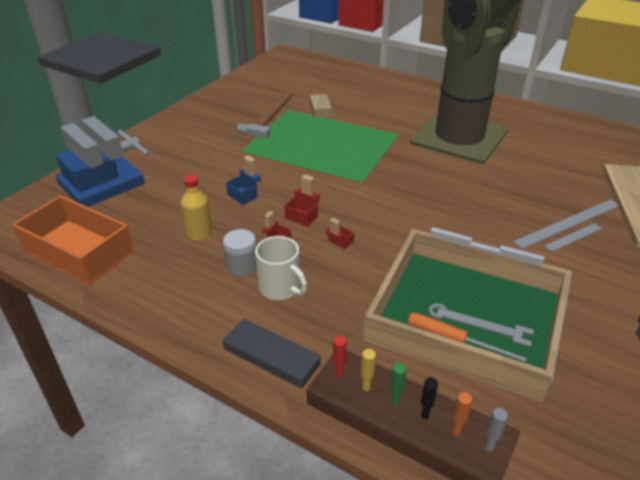

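View pics/top0.png

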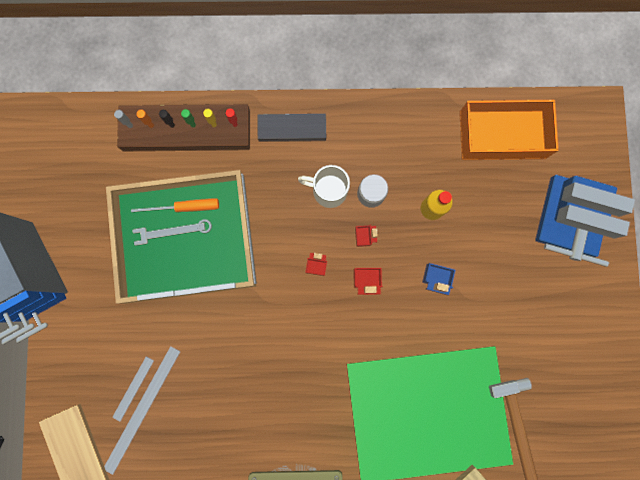

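Both views show three red caddies. The biggest is at top (367,281) and scene (302,208). The small ones are at top (317,264) / scene (341,236) and top (367,235) / scene (277,232). The blue caddy is at top (438,279). The rail runs along the near wall, top (137,296) to (232,288), and its notch shows in the scene view near (488,247). I choose the biggest red one and check it in one crop mosaic.

Run:
```python
from h import *
s=cv2.imread("pics/scene0.png");t=cv2.imread("pics/top0.png")
def c(im,x,y,w,h): return cv2.resize(im[y:y+h,x:x+w],(400,300),interpolation=cv2.INTER_CUBIC)
m=np.vstack([np.hstack([c(t,330,260,80,60)[:],c(s,262,165,80,60)]),np.hstack([c(t,125,255,120,90)[:],c(s,415,205,140,105)])])
cv2.imwrite("pics/crop1.png",m)
```

```text
(no output)
```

View pics/crop1.png

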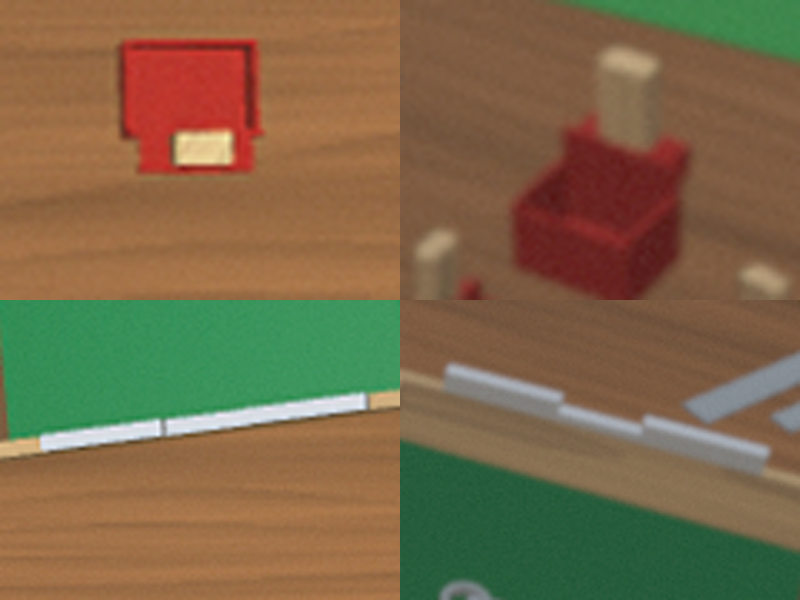

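The crop confirms the largest caddy, with its lip and grip towards the robot and almost no yaw. The rail's notch shows in the scene view at about (472,238) to (501,246). In the top view its +y edge is at about (174,293). Next I fit the poses.

```bash
cat >> h.py <<'E'
from scipy.optimize import minimize, least_squares
def T(x,y,z,yaw):
    M=np.eye(4); c,s=np.cos(yaw),np.sin(yaw); M[:2,:2]=[[c,-s],[s,c]]; M[:3,3]=x,y,z; return M
def box(x0,x1,y0,y1,z0,z1):
    return np.array([[x,y,z] for x in(x0,x1) for y in(y0,y1) for z in(z0,z1)])/1000.
def tf(M,P): return np.atleast_2d(P)@M[:3,:3].T+M[:3,3]
def hulls(n,M,boxes,S=16):
    m=np.zeros((480,640),np.uint8); m=cv2.resize(m,None,fx=4,fy=4)
    for b in boxes:
        p=((proj(n,tf(M,b))+.5)*4-.5).astype(np.float32); cv2.fillConvexPoly(m,np.round(cv2.convexHull(p)[:,0]*8).astype(np.int32),255,shift=3)
    return cv2.resize(m,(640,480),interpolation=cv2.INTER_AREA)/255.
def rail(y):  # tray frame
    return [box(-130,-120,-105,y-27,62,78),box(-130,-120,y+27,105,62,78),box(-130,-120,-105,105,62,69)]
GRIP=[box(-35.5,-21.5,-12,12,51,91)]
def comp(mask,near):
    n,l=cv2.connectedComponents(mask.astype(np.uint8)); 
    ys,xs=np.nonzero(mask); i=np.argmin((xs-near[0])**2+(ys-near[1])**2); return l==l[ys[i],xs[i]]
def fit(f,x0,step,k=3):
    x=np.array(x0,float)
    for s in (1,.4,.15)[:k]:
        sim=np.vstack([x]+[x+np.eye(len(x))[i]*np.array(step)[i]*s for i in range(len(x))])
        o=minimize(f,x,method="Nelder-Mead",options=dict(initial_simplex=sim,maxiter=150,xatol=1e-5,fatol=1e-3)); x=o.x
    return x,o.fun
E
python3 - <<'E'
from h import *
I={n:cv2.imread(f"pics/{n}0.png") for n in("scene","top")}
for n,p in(("scene",[(452,238),(487,246),(524,256),(470,240),(460,246)]),("top",[(150,296),(200,290),(174,293)]),("top",[(370,289),(367,275)]),("scene",[(307,180),(307,190),(302,208)])):
    for q in p: print(n,q,I[n][q[1],q[0]].tolist())
def pts(th):
    M=T(th[0],th[1],0,th[2]); y=th[3]*1000
    a=proj("top",tf(M,np.array([[-120,105,78],[-130,105,78],[-120,-105,78],[-130,-105,78],[-120,y+27,78],[-130,y+27,78]])/1e3))
    b=proj("scene",tf(M,np.array([[-130,-105,78],[-130,y-27,78],[-130,y+27,78],[-130,105,78]])/1e3))
    return np.vstack([a,b])
obs=np.array([[137,296.1],[137,300.6],[235.4,282.9],[235.4,287.4],[173.9,291],[173.9,295.5],[431.5,228.1],[472.1,237.6],[500.8,246],[544.2,257.2]])
o=least_squares(lambda t:(pts(t)-obs).ravel(),[.61,.25,.1,0]); print(o.x, o.fun.reshape(-1,2).round(1).tolist())
s=r.get_state(); print(Rotation.from_quat(s["eef_rot"]).as_matrix().round(3))
E
```

```text
scene (452, 238) [123, 126, 128]
scene (487, 246) [168, 163, 162]
scene (524, 256) [129, 130, 132]
scene (470, 240) [153, 149, 149]
scene (460, 246) [78, 100, 120]
top (150, 296) [227, 222, 217]
top (200, 290) [230, 222, 216]
top (174, 293) [146, 147, 144]
top (370, 289) [144, 197, 227]
top (367, 275) [45, 55, 192]
scene (307, 180) [89, 118, 142]
scene (307, 190) [82, 110, 134]
scene (302, 208) [31, 35, 105]
[6.21107780e-01 2.43242553e-01 1.17603276e-01 5.93475647e-04] [[-0.5, -0.3], [-0.1, -0.2], [-1.4, -0.1], [-0.9, 0.0], [-1.4, -0.0], [-0.9, 0.1], [-0.5, -1.1], [-0.9, -0.0], [-0.9, -0.9], [-1.4, -0.8]]
[[-0.917  0.399  0.   ]
 [ 0.399  0.917  0.   ]
 [ 0.     0.    -1.   ]]
```

Run:
```python
from h import *
I={n:cv2.imread(f"pics/{n}0.png") for n in("scene","top")}
hsv={n:cv2.cvtColor(I[n],cv2.COLOR_BGR2HSV).astype(int) for n in I}
h=hsv["top"]; rt=comp((h[...,1]<50)&(h[...,2]>130)&(np.indices((480,640))[0]>270),(200,290))
h=hsv["scene"]; rs=comp((h[...,1]<35)&(h[...,2]>100),(452,238))
h=hsv["top"]; rt=rt
gt=comp((abs(h[...,0]-20)<7)&(h[...,2]>185)&(h[...,1]<130),(370,289))
h=hsv["scene"]; gs=comp((h[...,2]>118)&(h[...,1]>60)&(h[...,1]<115)&(abs(h[...,0]-17)<6),(307,183))
for n,m in(("rt",rt),("rs",rs),("gt",gt),("gs",gs)):
    ys,xs=np.nonzero(m); print(n,m.sum(),xs.min(),xs.max(),ys.min(),ys.max())
def cost(ms,bx,mk):
    return lambda t: sum(np.abs(hulls(n,mk(t),bx(t))-m).sum() for n,m in ms)
R0=[.6211,.2432,.1176,.0006]
for ms in([("top",rt)],[("scene",rs)],[("top",rt),("scene",rs)]):
    x,f=fit(cost(ms,lambda t:rail(t[3]*1000),lambda t:T(t[0],t[1],0,t[2])),R0,[.004,.004,.03,.006]); print("rail",[n for n,_ in ms],x.round(4),round(f,1))
for ms in([("top",gt)],[("scene",gs)],[("top",gt),("scene",gs)]):
    x,f=fit(cost(ms,lambda t:GRIP,lambda t:T(t[0],t[1],0,t[2])),[.525,-.165,.0],[.006,.006,.1]); print("grip",[n for n,_ in ms],x.round(4),round(f,1))
# yaw from lip outer edge/ red mask in top
red=comp((hsv["top"][...,2]>60)&(hsv["top"][...,1]>170)&((hsv["top"][...,0]<6)|(hsv["top"][...,0]>174)),(367,275))|gt
BIN=[box(-22,22,-30,30,0,51),box(-38,-22,-25,25,48,51)]+GRIP
ys,xs=np.nonzero(red); print("red",red.sum(),xs.min(),xs.max(),ys.min(),ys.max())
e=[(x,np.nonzero(red[:,x])[0].max()) for x in range(358,380)]; e2=[(x,np.nonzero(red[:,x])[0].min()) for x in range(358,380)]
for q,z in((e,.05),(e2,.03)):
    P=unproj("top",q,z); print("edge yaw",np.polyfit(P[:,1],P[:,0],1).round(3))
```

```text
rt 505 137 235 283 300
rs 1042 431 543 227 265
gt 66 365 375 286 292
gs 232 300 314 173 193
rail ['top'] [0.6222 0.2431 0.116  0.0032] 52.2
rail ['scene'] [ 6.184e-01  2.443e-01  1.182e-01 -2.000e-04] 67.9Traceback (most recent call last):
  File "<stdin>", line 15, in <module>
  File "h.py", line 32, in fit
    o=minimize(f,x,method="Nelder-Mead",options=dict(initial_simplex=sim,maxiter=150,xatol=1e-5,fatol=1e-3)); x=o.x
    res = _minimize_neldermead(fun, x0, args, callback, bounds=bounds,
                               **options)
    fxr = func(xr)
    fx = function(np.copy(x), *(wrapper_args + args))
  File "<stdin>", line 12, in <lambda>
  File "<stdin>", line 12, in <genexpr>
  File "h.py", line 20, in hulls
    p=((proj(n,tf(M,b))+.5)*4-.5).astype(np.float32); cv2.fillConvexPoly(m,np.round(cv2.convexHull(p)[:,0]*8).astype(np.int32),255,shift=3)
        ~~~~^^^^^^^^^^^
  File "h.py", line 7, in proj
    K,e,R,_=cam(n); p=(np.atleast_2d(P)-e)@R; p=p*[1,-1,-1]; u=p@K.T; return u[:,:2]/u[:,2:]
            ~~~^^^
  File "h.py", line 5, in cam
    c=r.get_calibration(n); return np.array(c["intrinsics"]),np.array(c["eye"]),Rotation.from_quat(c["rotation"]).as_matrix(),c
ValueError: time passes only in moves, steps and waits
```

```bash
sed -i '0,/^def cam/s//import functools\n@functools.lru_cache(None)\ndef cam/' h.py
python3 - <<'E'
from h import *
I={n:cv2.imread(f"pics/{n}0.png") for n in("scene","top")}
hsv={n:cv2.cvtColor(I[n],cv2.COLOR_BGR2HSV).astype(int) for n in I}
h=hsv["top"]; gt=comp((abs(h[...,0]-20)<7)&(h[...,2]>185)&(h[...,1]<130),(370,289))
rt=comp((h[...,1]<50)&(h[...,2]>130)&(np.indices((480,640))[0]>270),(200,290))
red=comp((h[...,2]>60)&(h[...,1]>170)&((h[...,0]<6)|(h[...,0]>174)),(367,275))|gt
h=hsv["scene"]; gs=comp((h[...,2]>118)&(h[...,1]>60)&(h[...,1]<115)&(abs(h[...,0]-17)<6),(307,183))
rs=comp((h[...,1]<35)&(h[...,2]>100),(452,238))
def cost(ms,bx,mk):
    return lambda t: sum(np.abs(hulls(n,mk(t),bx(t))-m).sum() for n,m in ms)
x,f=fit(cost([("top",rt),("scene",rs)],lambda t:rail(t[3]*1000),lambda t:T(t[0],t[1],0,t[2])),[.6211,.2432,.1176,.0006],[.004,.004,.03,.006]); print("rail",x.round(4),f)
for ms in([("top",gt)],[("scene",gs)],[("top",gt),("scene",gs)]):
    x,f=fit(cost(ms,lambda t:GRIP,lambda t:T(t[0],t[1],0,t[2])),[.525,-.165,.0],[.006,.006,.1]); print("grip",[n for n,_ in ms],x.round(4),round(f,1),tf(T(x[0],x[1],0,x[2]),[-.0285,0,.076]).round(4))
e=[(x,np.nonzero(red[:,x])[0].max()) for x in range(360,380)]; e2=[(x,np.nonzero(red[:,x])[0].min()) for x in range(358,380)]
for q,z in((e,.05),(e2,.03)):
    P=unproj("top",q,z); print("edge",np.polyfit(P[:,1]+.165,P[:,0],1).round(4))
E
```

```text
rail [6.210e-01 2.438e-01 1.153e-01 3.000e-04] 292.57254901960783
grip ['top'] [ 0.524  -0.1657  0.1059] 26.3 [[ 0.4957 -0.1687  0.076 ]]
grip ['scene'] [ 0.5189 -0.1701 -0.0059] 37.1 [[ 0.4904 -0.1699  0.076 ]]
grip ['top', 'scene'] [ 0.5225 -0.1656  0.0735] 90.1 [[ 0.4941 -0.1677  0.076 ]]
edge [-0.0123  0.4876]
edge [0.0143 0.5453]
```

Request:
play_rows --translation '[[-0.0325,-0.0364,0.0036],[-0.0325,-0.0364,0.0036],[-0.0325,-0.0364,0.0036],[-0.0325,-0.0364,0.0036],[-0.0325,-0.0364,0.0036],[-0.0325,-0.0364,0.0036],[-0.0325,-0.0364,0.0036],[-0.0325,-0.0364,0.0036],[-0.0325,-0.0364,0.0036],[-0.0325,-0.0364,0.0036],[-0.0325,-0.0364,0.0036],[-0.0325,-0.0364,0.0036],[-0.0325,-0.0364,0.0036],[-0.0325,-0.0364,0.0036],[-0.0325,-0.0364,0.0036],[-0.0325,-0.0364,0.0036],[0,0,0],[0,0,0],[0,0,0],[0,0,0]]' --delta_rot '[[0,0,0],[0,0,0],[0,0,0],[0,0,0],[0,0,0],[0,0,0],[0,0,0],[0,0,0],[0,0,0],[0,0,0],[0,0,0],[0,0,0],[0,0,0],[0,0,0],[0,0,0],[0,0,0],[0,0,-7.8],[0,0,-7.8],[0,0,-7.9],[0,0,0]]' --grip '[0.4,0.4,0.4,0.4,0.4,0.4,0.4,0.4,0.4,0.4,0.4,0.4,0.4,0.4,0.4,0.4,0.4,0.4,0.4,0.4]' --squeeze 20

```text
clock: 3.5
tool_pos: [0.4939, -0.1687, 0.1998]
eef_rot: [0.001, 1.0, 0.0, 0.0]
contact_force: [0.3, 0.0, -0.6]
opening: 0.699
finger_force: 0.0
```

Request:
play_rows --translation '[[0,0.0005,0.025],[0,0.0005,0.025],[0,0,0.025],[0,0,0.02],[0,0,0.015],[0,0,0.0115],[0,0,0]]' --delta_rot '[[0,0,0],[0,0,0],[0,0,0],[0,0,0],[0,0,0],[0,0,0],[0,0,0]]' --grip '[0.4,0.4,0.4,0.4,0.4,0.4,0.4]'

```text
clock: 4.38
tool_pos: [0.4936, -0.1674, 0.0778]
eef_rot: [0.0, 1.0, 0.0, -0.0]
contact_force: [0.3, -0.0, 0.0]
opening: 0.704
finger_force: 0.0
```

Run:
```python
from h import *
s=r.snapshot("scene");t=r.snapshot("top")
def c(im,x,y,w,h): return cv2.resize(im[y:y+h,x:x+w],(400,300),interpolation=cv2.INTER_CUBIC)
cv2.imwrite("pics/c2.png",np.hstack([c(t,310,240,120,90),c(s,242,135,120,90)]))
st=r.get_state(); print(st["tool_pos"].round(4),st["contact_force"].round(1))
```

```text
[ 0.494  -0.1676  0.0786] [1.2 0.2 0.4]
```

View pics/c2.png

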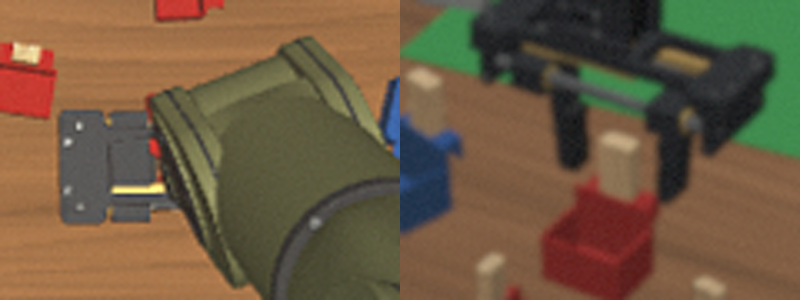

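The fingers straddle the grip block in the scene crop, with nothing else between them. Closing now, then lifting.

Request:
play_rows --translation '[[0,0,0],[0,0,0],[0,0,0],[0,0,0],[0,0,0],[0,0,0],[0,0,-0.003],[0,0,-0.01],[0,0,-0.02],[0,0,-0.03],[0,0,-0.03],[0,0,-0.03],[0,0,-0.02],[0,0,0],[0,0,0]]' --delta_rot '[[0,0,0],[0,0,0],[0,0,0],[0,0,0],[0,0,0],[0,0,0],[0,0,0],[0,0,0],[0,0,0],[0,0,0],[0,0,0],[0,0,0],[0,0,0],[0,0,0],[0,0,0]]' --grip '[-0.6,-0.6,-0.6,-0.6,-0.6,-0.6,-0.6,-0.6,-0.6,-0.6,-0.6,-0.6,-0.6,-0.6,-0.6]' --squeeze 30

```text
clock: 6.35
tool_pos: [0.493, -0.1676, 0.2208]
eef_rot: [0.0, 1.0, 0.0, -0.001]
contact_force: [-0.2, 0.2, -2.3]
opening: 0.265
finger_force: 30.0
```

Request:
play_rows --translation '[[0,0.015,0],[0,0.03,0],[-0.0004,0.042,0],[-0.0004,0.042,0],[-0.0004,0.042,0],[-0.0004,0.042,0],[-0.0004,0.042,0],[-0.0004,0.042,0],[-0.0004,0.042,0],[-0.0004,0.03,0],[-0.0004,0.02,0],[0,0.008,0],[0,0,0],[0,0,0],[0,0,0]]' --delta_rot '[[0,0,0],[0,0,0],[0,0,0],[0,0,0],[0,0,0],[0,0,0],[0,0,0],[0,0,0],[0,0,0],[0,0,-3.3],[0,0,-3.3],[0,0,0],[0,0,0],[0,0,0],[0,0,0]]' --grip '[-0.6,-0.6,-0.6,-0.6,-0.6,-0.6,-0.6,-0.6,-0.6,-0.6,-0.6,-0.6,-0.6,-0.6,-0.6]'

```text
clock: 8.22
tool_pos: [0.4958, 0.2281, 0.2213]
eef_rot: [-0.056, 0.998, -0.0, -0.0]
contact_force: [0.4, 0.2, -1.8]
opening: 0.268
finger_force: 30.0
```

Run:
```python
from h import *
s=r.snapshot("scene");t=r.snapshot("top"); cv2.imwrite("pics/scene3.png",s);cv2.imwrite("pics/top3.png",t)
def c(im,x,y,w,h): return cv2.resize(im[y:y+h,x:x+w],(400,300),interpolation=cv2.INTER_CUBIC)
cv2.imwrite("pics/c3.png",np.hstack([c(t,100,210,160,120),c(s,415,140,160,120)]))
st=r.get_state(); print(st["tool_pos"].round(4),st["eef_rot"].round(4),st["contact_force"].round(1))
p=st["tool_pos"];M=T(*p,.1153)@T(.0285,0,-.0786,0)
print(proj("scene",tf(M,np.array([[-38,25,51],[-38,-25,51],[-22,25,51],[22,30,0],[22,-30,0]])/1e3)).round(1).tolist())
```

```text
[0.4957 0.2286 0.2214] [-5.660e-02  9.984e-01 -2.000e-04  0.000e+00] [-0.1  0.4 -1.7]
[[512.1, 192.1], [483.6, 185.5], [510.4, 196.9], [502.6, 234.9], [468.2, 226.1]]
```

View pics/c3.png

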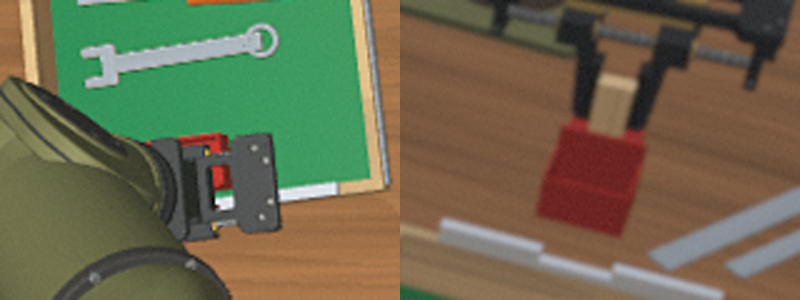

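```bash
cat >> h.py <<'E'
def caddy(fz):
    b=box(-22,22,-30,30,0,51); b[(b[:,0]>0)&(b[:,2]>.04),2]=fz
    return [b,box(-38,-22,-25,25,48,51),box(-38,-35,-25,25,34,51)]
def redmask(im,near):
    h=cv2.cvtColor(im,cv2.COLOR_BGR2HSV).astype(int)
    return comp((h[...,2]>45)&(h[...,1]>150)&((h[...,0]<7)|(h[...,0]>173)),near)
def fitcaddy(n,im,near,x0,z,yaw):
    m=redmask(im,near)
    # grip hides nothing below lip; fit x,y,front height
    return fit(lambda t:np.abs(hulls(n,T(t[0],t[1],z,t[3]),caddy(t[2]))-m).sum(),[*x0,.03,yaw],[.006,.006,.008,.05])
E
python3 - <<'E'
from h import *
for a,near,x0,z,yaw in(("scene0",(302,208),(.524,-.167),0,0),("scene3",(485,215),(.524,.232),.2214-.0786,.1153),("top0",(367,275),(.524,-.167),0,0)):
    im=cv2.imread(f"pics/{a}.png"); x,f=fitcaddy(a[:-1],im,near,x0,z,yaw); print(a,redmask(im,near).sum(),x.round(4),round(f,1),"grip pt",tf(T(x[0],x[1],0,x[3]),[-.0285,0,.076]).round(4)[0])
E
```

```text
scene0 890 [ 0.5228 -0.1672  0.0272  0.019 ] 147.3 grip pt [ 0.4944 -0.1677  0.076 ]
scene3 1408 [0.523  0.2323 0.0302 0.1367] 160.3 grip pt [0.4948 0.2284 0.076 ]
top0 617 [ 0.5243 -0.1687  0.0262 -0.0076] 111.8 grip pt [ 0.4958 -0.1684  0.076 ]
```

Request:
play_rows --translation '[[0,0.0015,0.01],[0,0,0.02],[0,0,0.02],[0,0,0.02],[0,0,0.015],[0,0,0.008],[0,0,0],[0,0,0],[0,0,0]]' --delta_rot '[[0,0,0],[0,0,0],[0,0,0],[0,0,0],[0,0,0],[0,0,0],[0,0,0],[0,0,0],[0,0,0]]' --grip '[-0.6,-0.6,-0.6,-0.6,-0.6,-0.6,-0.6,-0.6,-0.6]'

```text
clock: 9.45
tool_pos: [0.4957, 0.2311, 0.1289]
eef_rot: [-0.057, 0.998, 0.0, 0.001]
contact_force: [-0.4, -0.2, -2.6]
opening: 0.266
finger_force: 30.0
```

Run:
```python
from h import *
st=r.get_state(); p=st["tool_pos"]
s=r.snapshot("scene"); cv2.imwrite("pics/scene4.png",s); t=r.snapshot("top"); cv2.imwrite("pics/top4.png",t)
x,f=fitcaddy("scene",s,(485,245),(p[0]+.028,p[1]+.003),p[2]-.0786,.1153)
print(p.round(4),st["eef_rot"].round(4),st["contact_force"].round(1),x.round(4),f,tf(T(x[0],x[1],0,x[3]),[-.0285,0,.076]).round(4)[0])
cv2.imwrite("pics/c4.png",np.hstack([cv2.resize(t[230:320,120:240],(400,300),interpolation=cv2.INTER_CUBIC),cv2.resize(s[195:285,430:550],(400,300),interpolation=cv2.INTER_CUBIC)]))
```

```text
[0.4957 0.2311 0.1289] [-5.720e-02  9.984e-01  3.000e-04  6.000e-04] [-0.4 -0.2 -2.6] [0.5228 0.2354 0.025  0.1539] 209.5333333333333 [0.4946 0.231  0.076 ]
```

View pics/c4.png

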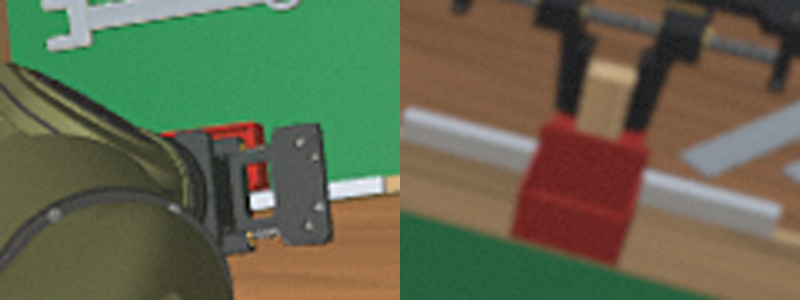

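Request:
play_rows --translation '[[0,0,0.0008],[0,0,0.0008],[0,0,0.0008],[0,0,0.0008],[0,0,0.0008],[0,0,0.0008],[0,0,0.0008],[0,0,0.0008],[0,0,0.0008],[0,0,0.0008],[0,0,0]]' --delta_rot '[[0,0,0],[0,0,0],[0,0,0],[0,0,0],[0,0,0],[0,0,0],[0,0,0],[0,0,0],[0,0,0],[0,0,0],[0,0,0]]' --grip '[-0.6,-0.6,-0.6,-0.6,-0.6,-0.6,-0.6,-0.6,-0.6,-0.6,-0.6]'

```text
clock: 10.92
tool_pos: [0.4953, 0.2308, 0.1203]
eef_rot: [-0.057, 0.998, -0.0, -0.0]
contact_force: [-0.6, -0.7, -2.5]
opening: 0.267
finger_force: 30.0
```

No contact while the leg passed the rail's top. Carrying on slowly.

Request:
play_rows --translation '[[0,0,0.0008],[0,0,0.0008],[0,0,0.0008],[0,0,0.0008],[0,0,0.0008],[0,0,0.0008],[0,0,0.0008],[0,0,0.0008],[0,0,0]]' --delta_rot '[[0,0,0],[0,0,0],[0,0,0],[0,0,0],[0,0,0],[0,0,0],[0,0,0],[0,0,0],[0,0,0]]' --grip '[-0.6,-0.6,-0.6,-0.6,-0.6,-0.6,-0.6,-0.6,-0.6]'

```text
clock: 12.05
tool_pos: [0.4953, 0.2309, 0.1139]
eef_rot: [-0.057, 0.998, 0.0, -0.0]
contact_force: [0.5, 0.2, -2.3]
opening: 0.27
finger_force: 30.0
```

Request:
play_rows --translation '[[0,0,0.0007],[0,0,0.0007],[0,0,0.0007],[0,0,0.0007],[0,0,0.0007],[0,0,0.0007],[0,0,0.0007],[0,0,0.0007],[0,0,0]]' --delta_rot '[[0,0,0],[0,0,0],[0,0,0],[0,0,0],[0,0,0],[0,0,0],[0,0,0],[0,0,0],[0,0,0]]' --grip '[-0.6,-0.6,-0.6,-0.6,-0.6,-0.6,-0.6,-0.6,-0.6]'

```text
clock: 13.18
tool_pos: [0.4954, 0.2309, 0.1083]
eef_rot: [-0.057, 0.998, 0.0, 0.0]
contact_force: [-0.0, -0.7, -1.3]
opening: 0.267
finger_force: 30.0
```

Request:
play_rows --translation '[[0,0,0.0005],[0,0,0.0005],[0,0,0.0005],[0,0,0]]' --delta_rot '[[0,0,0],[0,0,0],[0,0,0],[0,0,0]]' --grip '[-0.6,-0.6,-0.6,-0.6]'

```text
clock: 13.68
tool_pos: [0.4953, 0.2306, 0.1067]
eef_rot: [-0.057, 0.998, -0.0, -0.0]
contact_force: [-0.1, -0.9, -2.1]
opening: 0.272
finger_force: 30.0
```

Still free, so the lip is probably entering the notch.

Request:
play_rows --translation '[[0,0,0.0006],[0,0,0.0006],[0,0,0.0006],[0,0,0.0006],[0,0,0]]' --delta_rot '[[0,0,0],[0,0,0],[0,0,0],[0,0,0],[0,0,0]]' --grip '[-0.6,-0.6,-0.6,-0.6,-0.6]'

```text
clock: 14.3
tool_pos: [0.4953, 0.2306, 0.1043]
eef_rot: [-0.057, 0.998, -0.0, -0.0]
contact_force: [-0.1, -2.6, -2.2]
opening: 0.269
finger_force: 30.0
```

Request:
play_rows --translation '[[0,-0.0005,0],[0,-0.0005,0],[0,0,0.0006],[0,0,0.0006],[0,0,0]]' --delta_rot '[[0,0,0],[0,0,0],[0,0,0],[0,0,0],[0,0,0]]' --grip '[-0.6,-0.6,-0.6,-0.6,-0.6]'

```text
clock: 14.92
tool_pos: [0.4954, 0.2301, 0.1032]
eef_rot: [-0.057, 0.998, 0.0, 0.0]
contact_force: [-0.1, 1.2, -2.7]
opening: 0.268
finger_force: 30.0
```

Request:
play_rows --translation '[[0,0,0.0006],[0,0,0.0006],[0,0,0.0006],[0,0,0.0005],[0,0,0]]' --delta_rot '[[0,0,0],[0,0,0],[0,0,0],[0,0,0],[0,0,0]]' --grip '[-0.6,-0.6,-0.6,-0.6,-0.6]'

```text
clock: 15.55
tool_pos: [0.4954, 0.2299, 0.1009]
eef_rot: [-0.057, 0.998, 0.0, -0.0]
contact_force: [0.2, -0.4, -1.6]
opening: 0.265
finger_force: 30.0
```

Request:
play_rows --translation '[[0,0,0.0005],[0,0,0.0005],[0,0,0.0004],[0,0,0]]' --delta_rot '[[0,0,0],[0,0,0],[0,0,0],[0,0,0]]' --grip '[-0.6,-0.6,-0.6,-0.6]'

```text
clock: 16.05
tool_pos: [0.4954, 0.2298, 0.0995]
eef_rot: [-0.057, 0.998, 0.0, -0.0]
contact_force: [0.2, 0.1, -2.2]
opening: 0.27
finger_force: 30.0
```

Request:
play_rows --translation '[[0,0,0.0004],[0,0,0.0004],[0,0,0.0004],[0,0,0]]' --delta_rot '[[0,0,0],[0,0,0],[0,0,0],[0,0,0]]' --grip '[-0.6,-0.6,-0.6,-0.6]'

```text
clock: 16.55
tool_pos: [0.4955, 0.2299, 0.0993]
eef_rot: [-0.057, 0.998, -0.0, 0.0]
contact_force: [-2.6, -1.4, 8.3]
opening: 0.265
finger_force: 30.0
```

Run:
```python
from h import *
st=r.get_state(); print(st["tool_pos"].round(4),st["contact_force"].round(2),st["moment"].round(2))
s=r.snapshot("scene"); cv2.imwrite("pics/scene5.png",s); print(r.get_state()["contact_force"].round(2))
cv2.imwrite("pics/c5.png",cv2.resize(s[195:285,430:550],(800,600),interpolation=cv2.INTER_CUBIC))
```

```text
[0.4955 0.2299 0.0993] [-2.61 -1.42  8.26] [-0.15  0.51 -0.01]
[-1.88 -1.66  8.28]
```

View pics/c5.png

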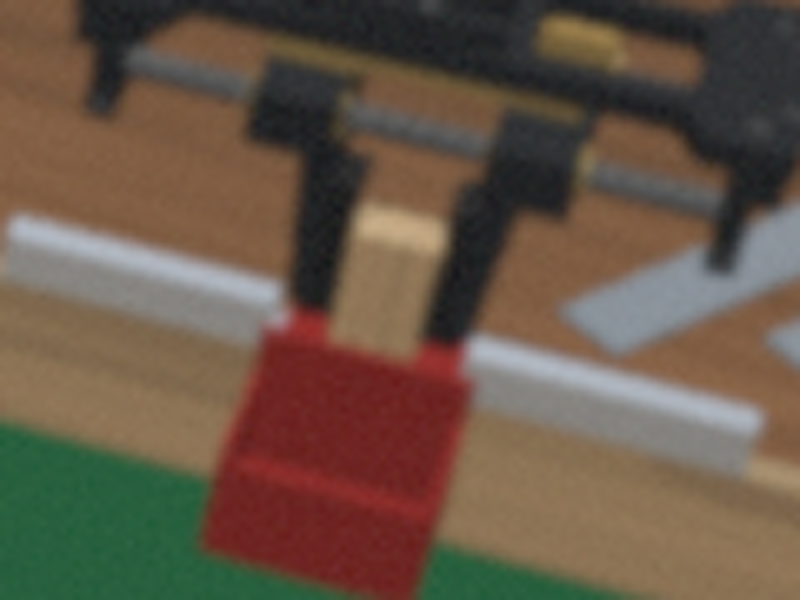

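The lip sits down between the two rail pieces, and the contact height matches the notch floor. Ease off the load, then open.

Request:
play_rows --translation '[[0,0,-0.0004],[0,0,-0.0004],[0,0,0],[0,0,0],[0,0,0],[0,0,0],[0,0,0],[0,0,0]]' --delta_rot '[[0,0,0],[0,0,0],[0,0,0],[0,0,0],[0,0,0],[0,0,0],[0,0,0],[0,0,0]]' --grip '[-0.6,-0.6,-0.6,-0.3,-0.2,0,0.1,0.1]' --squeeze 10

```text
clock: 17.6
tool_pos: [0.4955, 0.2299, 0.0991]
eef_rot: [-0.057, 0.998, 0.0, 0.0]
contact_force: [0.5, -0.1, -0.4]
opening: 0.551
finger_force: 0.0
```

Released and force-free. Rising straight up, then looking.

Request:
play_rows --translation '[[0,0,-0.004],[0,0,-0.01],[0,0,-0.02],[0,0,-0.03],[0,0,-0.04],[0,0,-0.04],[0,0,-0.03],[-0.03,0,0],[0,0,0],[0,0,0]]' --delta_rot '[[0,0,0],[0,0,0],[0,0,0],[0,0,0],[0,0,0],[0,0,0],[0,0,0],[0,0,0],[0,0,0],[0,0,0]]' --grip '[0.1,0.1,0.1,0.1,0.1,0.1,0.1,0.1,0.1,0.1]'

```text
clock: 18.85
tool_pos: [0.5242, 0.2331, 0.273]
eef_rot: [-0.057, 0.998, -0.0, -0.001]
contact_force: [-0.3, 0.2, 0.2]
opening: 0.554
finger_force: 0.0
```

Run:
```python
from h import *
st=r.get_state(); print(st["tool_pos"].round(4),st["contact_force"].round(2))
s=r.snapshot("scene")
x,f=fitcaddy("scene",s,(485,260),(.523,.234),.0213,.118); print(x.round(4),f,tf(T(x[0],x[1],0,x[3]),[-.0285,0,.076]).round(4))
cv2.imwrite("pics/c6.png",cv2.resize(s[195:285,430:550],(800,600),interpolation=cv2.INTER_CUBIC))
```

```text
[0.5242 0.2331 0.273 ] [-0.32  0.18  0.21]
[0.5235 0.2349 0.0253 0.1546] 190.78039215686272 [[0.4953 0.2305 0.076 ]]
```

View pics/c6.png

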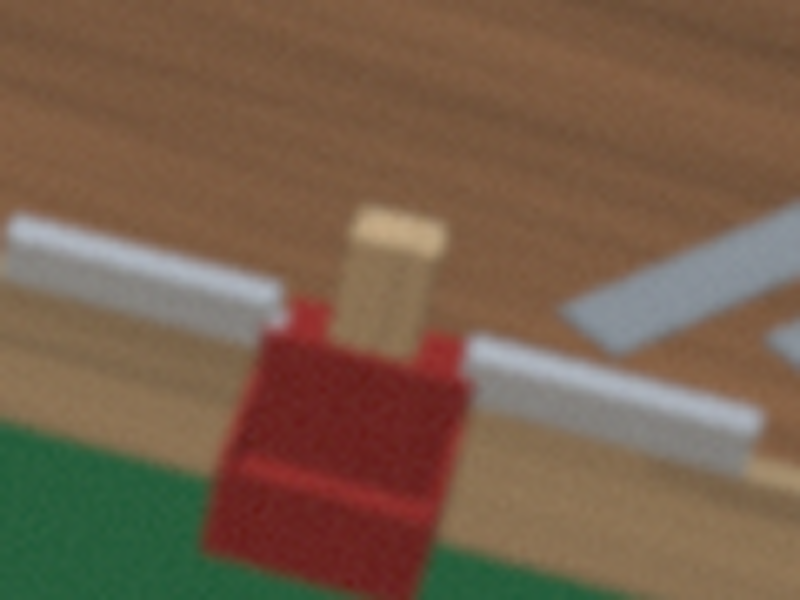

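The caddy hangs square, with its lip between the two rail pieces and below their tops. The gripper is clear.

```bash
python3 -c "
from plant import r
print(r.finish_job())"
```

```text
the job is handed in; nothing more can be done
None
```

The red caddy hangs inside the tray with its lip seated in the rail's notch, released and clear of the gripper. I handed the job in at about 19 s, and the highest tray contact I read was about 11 N. The hand-in returned no verdict.

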